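# Lock the strainer's window ring with the two-pin spanner

## Robot

A 7-joint arm with a two-finger parallel gripper is mounted at the origin on the work surface. World frame = base frame: x ahead of the robot, y to its left, z up, the work surface at z = 0. Lengths are in mm, angles in rad, forces in N, time in s.
With the tool pointing down it reaches from about 400 to 875 mm from the base axis. Payload 19.3 kg.
Tool frame: the origin (TCP) lies at the very end of the fingers, on their centre line; the grasp point (between the pads) lies 19 mm behind it (grip_point_offset is the z of the grasp point in the tool frame, in mm); z points along the fingers, y is the line along which they close (so a half turn about z gives the same grasp; the last joint's range is limited). The gripper opens to 85 mm and grips with 20 to 120 N. Pads are 22 mm wide; open, the fingers measure 114 mm over their backs; the gripper's body (76 mm by 85 mm) begins 54 mm behind the grasp point. The pads swing forward as they close: fully open they stand 13 mm farther back than shut.
Start: joints at [-1.371, 0.521, -0.036, 1.599, 0.021, 1.021, -0.113], TCP at [166.606, 602.376, 231.291] pointing down, gripper open.
Joint ranges: [-2.91, 2.91], [-0.3, 2.13], [-1.5, 1.42], [0.17, 2.43], [-1.26, 4.41], [0.16, 1.93], [-2.52, 2.52]. Speed limits (rad/s): [1.89, 1.89, 2.39, 2.39, 3.01, 3.01, 3.01].

## Interface

Orientations are given as a 3x3 rotation matrix whose columns are the frame's x, y, z axes.
In Python, from workcell import movep, movel, goto_joints, open_gripper, clamp, wait, inverse_kinematics, read_state, camera, PlanningError, finish_job, grip_point_offset gives the robot as it stands. Calls block until the motion is done:
- movep(position, orientation): joint-space move of the TCP to a pose.
- movel(position, frame=None, max_speed=150, guard=None): straight line of the TCP; frame=None keeps the orientation; max_speed is the mean speed in mm/s. With guard (N) it stops when the force on the tool has changed by that much, and returns True; else False.
- goto_joints(angles): joint-space move.
- open_gripper() and clamp(): open the fingers fully, or close them until they stop; the grip force is fixed at half the most.
- wait(seconds).
- inverse_kinematics(position, orientation): joint angles nearest the present ones, or None.
- read_state(): the state.
- camera(name): name is "scene" or "top"; returns a dict with "image" (480x640x3 uint8, blue, green, red), "range_z" (480x640 float32, mm along the optical axis (not along the pixel's ray), 0 where there is no reading), "fx", "fy", "cx", "cy" (pixels), "dist_coeffs" ([k1, k2, p1, p2, k3] as OpenCV has them; the pictures are not rectified), "cam_to_world" (4x4, takes a point from camera to world coordinates). Camera axes: x right, y up, looking along -z (the intrinsics and any distortion apply to the point x, -y, -z); pixel columns grow to the right and rows downward; lengths in mm; the calibration is good to about 2 mm. A picture is of the moment at which its call begins.
A pose or a line that the arm cannot do raises PlanningError and nothing moves.
- finish_job(): hands the job in; it is judged then, once.
The state is a dict: "time": time; "qpos": joint angles; "qvel": joint speeds; "joint_efforts": joint torques, N m; "eef_pos": TCP position; "tool_rot": TCP orientation; "ft_force": force on the tool from outside, world axes, zero at the start; "torque": the same for the moment, N m; "finger_gap": finger opening in mm; "gripper_force": force on a finger pad.
Only numpy, scipy, OpenCV 4.12 (cv2) and the standard library are available. Lean on these libraries where they do the work, as an engineer would, in place of code of your own. Each camera call takes 0.05 s, during which the arm holds its last target. There are 200 camera calls.

## Task

Take the two-pin spanner from its wooden stand, feel its pins into the two holes of the recessed ring on top of the water strainer, and turn the ring clockwise (seen from above) fully home against its stop, gently, without forcing it. Then put the spanner back in its stand, pins down in the slot with its crossbar flat on the wood, let go, and leave everything else on the bench where it is.

Things in the scene. Friction and masses are not known exactly. Their poses are not given: they have to be found in the camera images.
- spanner: dark steel spanner, 260 g (give or take 20%): upright flat grip 44 mm (its x) by 14 mm (its y), from 25 to 75 mm above the origin; below it a crossbar 74 mm (x) by 20 mm (y) from 15 to 25 mm; below that two pins of 6 mm diameter with bevelled ends, 15 mm long, at x = +27 and -27 mm. Origin midway between the pin tips, z up. Same after half a turn about z. Starts in its stand, in line with it.
- stand: fixed wooden block 94 (x) by 54 (y) by 25 mm high, with a slot in the top along its x, 69 by 11 mm and 18 mm deep, for both pins; origin at the centre of its underside. The spanner at rest in it has its origin 10 mm above the bench and the crossbar on the wood.
- strainer: fixed grey round water strainer, 70 mm high, 96 mm across the top rim (104 mm at the foot), with pipe stubs along its +y and -y reaching 76 mm from the axis at 30 mm height (19 mm radius). Origin at the centre of its underside. In the top a 74 mm wide, 6 mm deep recess holds the ring round a glass window.
- ring_centre (a point): centre of the ring's upper face, on the strainer's axis, 64 mm above the bench and 6 mm below the rim; axes are the strainer's. The steel ring is 73 mm outside with a 36 mm bore. With the spanner's pins standing on the ring's face its origin is level with this point; with the pins fully in the holes it is 8 mm lower. The ring does not sink as it turns.
- hole_floor (a point): point on the strainer's axis level with the bottom of the ring's two holes, 8 mm below ring_centre. The holes are about 8.5 mm wide and 8 mm deep, opposite each other on a 54 mm circle. Their direction is not measured: at the start the line through both holes lies within 0.66 rad of the strainer's x axis, either way.
- ring (a joint): turn of the bayonet ring, rad, growing clockwise seen from above; starts between 0.1 and 0.2, stops hard at 0.6 (home). Stiff (about 0.2 N m of drag) and stays where it is left. A light press (under 8 N) of sliding pins does not turn it. More than 45 N in all (contact forces added up) between spanner and strainer or ring would damage it.
- gasket: spare black rubber gasket ring lying flat, 48 mm outside, 30 mm bore, 6 mm thick; bystander; origin at its underside or axis
- screwdriver: screwdriver lying on the bench; bystander; origin at its underside or axis
- wrench: open-ended wrench lying flat on the bench; bystander; origin at its underside or axis
- seed_jar: glass jar with white lid, 70 mm wide, 100 mm tall, standing; bystander; origin at its underside or axis
- spray_bottle: white bottle, 70 mm wide, 190 mm tall, standing; bystander; origin at its underside or axis
- brush: hand brush lying on the bench; bystander; origin at its underside or axis
Mind the look-alikes: they are no part of the job. Leave any blue look-alike of the spanner alone.

How it is judged (in metres and radians):
On the way, in this order (a step that is already met when the one before it is completed fails the run):
1. both pins of the spanner are in the ring's holes (horizontal distance between spanner and ring_centre below 0.004 m and z of spanner in the frame of ring_centre below -0.004 m and angle between spanner's own z axis and vertical below 0.12 rad and value of joint ring below 0.5 rad), for 0.1 s.
2. the ring is turned home with the spanner's pins still in its holes (horizontal distance between spanner and ring_centre below 0.004 m and z of spanner in the frame of ring_centre below -0.004 m and angle between spanner's own z axis and vertical below 0.12 rad and value of joint ring above 0.56 rad), for 0.2 s.
At the end, for the whole second after the job is handed in: the ring is at its stop (at least 0.56 rad); the spanner is back in its stand, upright within 0.06 rad, origin 7 to 13 mm above the stand's underside and within 12 mm of its axis, in line with the slot (within 0.2 rad), at rest and released (value of joint ring above 0.56 rad and z of spanner in the frame of stand between 0.007 and 0.013 m and horizontal distance between spanner and stand below 0.012 m and angle between spanner's own z axis and vertical below 0.06 rad and angle between the x axis of spanner and the x axis of stand, either way round below 0.2 rad and linear speed of spanner below 0.01 m/s); the robot touches nothing.
It fails at once if spanner forced: more than 45 N between it and the strainer or ring (contact force between spanner and strainer above 45 N).
It fails at once if a bystander was shifted by more than 20 mm (distance of any of gasket, screwdriver, wrench, seed_jar, spray_bottle, brush from where it was at the start of the episode above 0.02 m).
It also fails if it takes over 70 s, if anything falls off the work surface, if the arm or the gripper's body presses on something with over 40 N, if the wrist force passes 120 N, or if a joint passes its speed limit or range.

## Working session

There is one attempt and no reset: what is moved stays moved. The work goes in short steps, each a Python script; the robot and the scene stay as the last script left them, time stands still between calls to the robot, and variables do not carry over. Pictures are saved under pics/ and viewed, at most 10 in all, crops included, and the job is handed in when it is done.

```bash
ls; mkdir -p pics; python3 - <<'E'
from workcell import *
import cv2,numpy as np
for n in("scene","top"):
    c=camera(n); cv2.imwrite(f"pics/{n}0.png",c["image"]); np.savez(f"{n}0.npz",**c)
    print(n,c["fx"],c["cx"],c["cy"],c["dist_coeffs"],np.round(c["cam_to_world"],3).tolist())
s=read_state();print(s["time"],grip_point_offset,s["tool_rot"],s["eef_pos"],s["finger_gap"])
E
```

```text
pics
scene 521.6659653614047 318.116893399909 240.51296579376222 [0.01969228 0.         0.         0.         0.        ] [[0.339, -0.659, 0.671, 1277.93], [0.941, 0.235, -0.245, -309.981], [0.003, 0.715, 0.7, 855.324], [0.0, 0.0, 0.0, 1.0]]
top 473.384222893023 311.41817569050795 236.11033681440074 [-0.08195679  0.          0.          0.          0.        ] [[0.006, 0.993, -0.118, 365.375], [-1.0, 0.007, 0.002, -37.547], [0.003, 0.118, 0.993, 1302.491], [0.0, 0.0, 0.0, 1.0]]
0.1 -18.700000000000003 [[-9.63826695e-01  2.66529682e-01 -1.73629880e-04]
 [ 2.66529724e-01  9.63826228e-01 -9.52798701e-04]
 [-8.66001024e-05 -9.64610348e-04 -9.99999531e-01]] [166.56648054 602.11091701 230.79060799] 85.48260738535855
```

View pics/scene0.png

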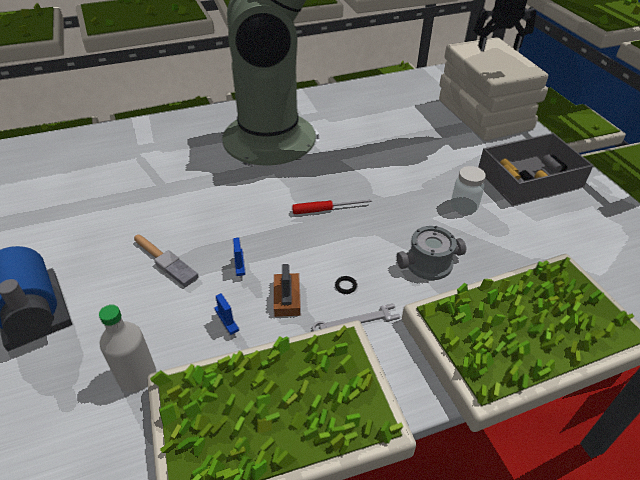

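View pics/top0.png

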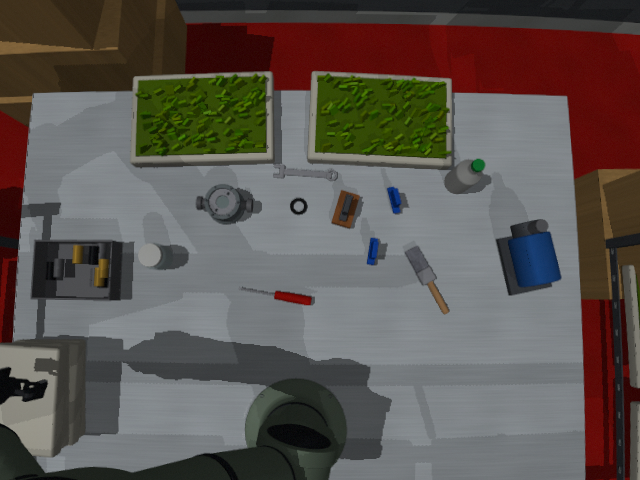

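The scene view shows the spanner in its stand at (287,290), the strainer at (432,250) and two blue look-alikes at (238,258) and (226,315). In the top view the stand is at (347,209), the strainer at (225,203), the gasket at (299,206) and the wrench at (307,173).

```bash
cat > h.py <<'E'
import numpy as np,cv2
def K(c): return np.array([[c["fx"],0,c["cx"]],[0,c["fy"],c["cy"]],[0,0,1.]])
def und(c,uv): return cv2.undistortPoints(np.array(uv,float).reshape(-1,1,2),K(c),np.array(c["dist_coeffs"],float)).reshape(-1,2)
def plane(c,uv,z):
    p=und(c,uv); d=np.c_[p[:,0],-p[:,1],-np.ones(len(p))]; T=c["cam_to_world"]
    d=d@T[:3,:3].T; o=T[:3,3]; return o+d*((z-o[2])/d[:,2])[:,None]
def cloud(c):  # world points per pixel
    r=c["range_z"]; v,u=np.mgrid[:480,:640]; p=und(c,np.c_[u.ravel(),v.ravel()])
    z=r.ravel(); P=np.c_[p[:,0]*z,-p[:,1]*z,-z]@c["cam_to_world"][:3,:3].T+c["cam_to_world"][:3,3]
    P[z==0]=np.nan; return P.reshape(480,640,3)
E
python3 - <<'E'
from h import *
out=np.zeros((600,800,3),np.uint8)
W={"top":((190,168,70,70),(325,178,50,60)),"scene":((390,215,80,70),(262,255,50,70))}
for i,n in enumerate(W):
    c=dict(np.load(n+"0.npz")); P=cloud(c); im=c["image"]
    for j,(x,y,w,h) in enumerate(W[n]):
        s=min(400//w,300//h); out[300*i:300*i+h*s,400*j:400*j+w*s]=cv2.resize(im[y:y+h,x:x+w],None,fx=s,fy=s,interpolation=cv2.INTER_CUBIC)
        print(n,j,"scale",s)
    hsv=cv2.cvtColor(im,cv2.COLOR_BGR2HSV)
    x,y,w,h=W[n][1]; m=np.zeros((480,640),np.uint8)
    sub=hsv[y:y+h,x:x+w]; m[y:y+h,x:x+w]=((sub[...,0]<20)&(sub[...,1]>90)&(sub[...,2]>40))*255
    z=P[m>0]; print("wood z",np.nanpercentile(z[:,2],[5,50,95]))
    q=np.argwhere(m>0)[:,::-1]; q=q[np.abs(P[m>0][:,2]-25)<5]
    r=cv2.minAreaRect((plane(c,q,25)[:,:2]).astype(np.float32)); print("stand",r)
    x,y,w,h=W[n][0]; S=P[y:y+h,x:x+w].reshape(-1,3)
    rim=S[S[:,2]>62]; print("rim z",np.percentile(rim[:,2],[5,50,95]),cv2.minEnclosingCircle(rim[:,:2].astype(np.float32)))
    x,y,w,h=W[n][1]; S=P[y:y+h,x:x+w].reshape(-1,3); g=S[(S[:,2]>75)]
    print("grip",len(g),g[:,2].max(),cv2.minAreaRect(g[:,:2].astype(np.float32)))
cv2.imwrite("pics/crops.png",out)
E
```

```text
top 0 scale 4
top 1 scale 5
wood z [19.8700873  24.36496021 29.00097124]
stand ((594.0088500976562, -132.0713348388672), (53.096439361572266, 94.92759704589844), 73.55767822265625)
rim z [62.51520808 67.13480059 72.88395073] ((603.4556884765625, 199.5443572998047), 48.9428825378418)
grip 89 90.67776973982336 ((595.1680908203125, -132.59378051757812), (13.697990417480469, 43.135108947753906), 74.2558822631836)
scene 0 scale 4
scene 1 scale 4
wood z [ 5.68721637 24.60973552 27.50808158]
stand ((600.3828735351562, -132.3141632080078), (51.35313034057617, 99.49842071533203), 73.63308715820312)
rim z [62.63342126 66.99517629 71.96339381] ((652.0732421875, 193.38751220703125), 95.39930725097656)
grip 137 88.07512750107514 ((600.7965087890625, -131.97830200195312), (14.057764053344727, 45.38032531738281), 73.48242950439453)
```

View pics/crops.png

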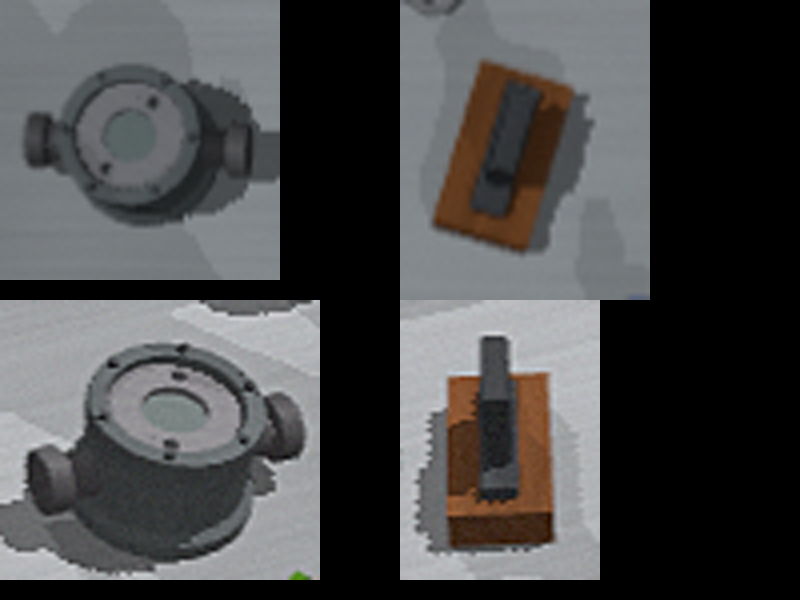

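The crops show ring holes at about (228,193.5) and (216.5,210) in the top view, and (435,234) and (433,251) in the scene view. The other dark dots are bolts on the rim. The spanner lies along the stand's long axis.

```bash
python3 - <<'E'
from h import *
H={"top":[(228,193.5),(216.2,209.8)],"scene":[(434.7,234),(432.5,250.8)]}
SC={}
for n in H:
    c=dict(np.load(n+"0.npz")); g=cv2.cvtColor(c["image"],cv2.COLOR_BGR2GRAY).astype(float)
    r=[]
    for u,v in H[n]:
        x0,y0=int(round(u))-3,int(round(v))-3; p=g[y0:y0+7,x0:x0+7]; w=np.clip(np.percentile(p,70)-p,0,None)
        w[w<0.4*w.max()]=0; lab=cv2.connectedComponents((w>0).astype(np.uint8))[1]; l=lab[np.unravel_index(w.argmax(),w.shape)]; w*=lab==l
        yy,xx=np.mgrid[y0:y0+7,x0:x0+7]; r.append(((w*xx).sum()/w.sum(),(w*yy).sum()/w.sum()))
    q=plane(c,r,62); d=q[0]-q[1]
    print(n,np.round(r,2).tolist(),q[:,:2].round(1).tolist(),"dist",np.linalg.norm(d).round(1),"mid",q.mean(0)[:2].round(1),"ang",np.arctan2(d[1],d[0]).round(3))
    # pinkish ring face + glass : ellipse of recess
    hsv=cv2.cvtColor(c["image"],cv2.COLOR_BGR2HSV); cx,cy=np.mean(H[n],0).astype(int)
    print("ring/rim/glass hsv",[hsv[cy+b,cx+a].tolist() for a,b in((0,0),(9,0),(-9,0),(16,0))])
    # depth-free: stubs direction via cloud at z 25..50 outside radius 55
    P=cloud(c)[cy-45:cy+45,cx-55:cx+55].reshape(-1,3); rr=np.hypot(*(P[:,:2]-q.mean(0)[:2]).T)
    S=P[(P[:,2]>38)&(P[:,2]<52)&(rr>57)&(rr<80)]; a=np.arctan2(*(S[:,:2]-q.mean(0)[:2]).T[::-1]); print("stub axis",len(S),np.angle(np.mean(np.exp(2j*a)))/2)
E
```

```text
top [[227.71, 193.07], [215.85, 209.63]] [[627.8, 184.8], [582.7, 215.2]] dist 54.4 mid [605.2 200. ] ang -0.594
ring/rim/glass hsv [[90, 31, 99], [114, 11, 113], [114, 11, 114], [103, 27, 65]]
stub axis 142 1.5206619354756241
scene [[436.4, 231.16], [432.09, 252.01]] [[576.9, 224.1], [631.0, 183.8]] dist 67.5 mid [603.9 203.9] ang 2.501
ring/rim/glass hsv [[87, 18, 131], [120, 4, 117], [143, 7, 144], [132, 9, 148]]
stub axis 186 1.5278493003277909
```

```bash
cat >> h.py <<'E'
def R(a): # spanner x dir a (rad) -> tool frame, z down, tool y = a+pi/2
    x=np.array([-np.cos(a),-np.sin(a),0]); y=np.array([-np.sin(a),np.cos(a),0]); return np.c_[x,y,np.cross(x,y)]
def st(s): return "t%.1f p%s F%s M%s gap%.1f gf%.0f"%(s["time"],np.round(s["eef_pos"],1),np.round(s["ft_force"],1),np.round(s["torque"],2),s["finger_gap"],s["gripper_force"])
E
python3 - <<'E'
from h import *; from workcell import *
c=dict(np.load("scene0.npz")); q=plane(c,[(434.6,233.6),(432.4,250.6)],62); d=q[1]-q[0]
print(q.round(1),np.linalg.norm(d),q.mean(0),np.arctan2(d[1],d[0]))
for a in(-.287,-.6,-.85,-1.15):
    for z in(90,200): print(a,z,np.round(inverse_kinematics([605,201,z],R(a)),2))
print(R(-.287).round(2))
a=-.287; p=np.array([597.3,-132.2])
movep([*p,210],R(a)); movel([*p,44],max_speed=120,guard=8); print(st(read_state()))
clamp(); wait(.3); print(st(read_state()))
E
```

```text
[[582.5 216.6  62. ]
 [627.5 186.4  62. ]] 54.153946154500034 [604.97743846 201.48814982  62.        ] -0.5899141322483038
-0.287 90 [-0.47  0.71  0.08  1.68 -0.08  0.76  0.93]
-0.287 200 [-0.5   0.58  0.13  1.6  -0.09  0.97  0.94]
-0.6 90 [-0.51  0.72  0.15  1.68 -0.14  0.76  0.67]
-0.6 200 [-0.55  0.58  0.21  1.6  -0.14  0.97  0.67]
-0.85 90 [-0.54  0.72  0.2   1.68 -0.19  0.76  0.47]
-0.85 200 [-0.59  0.59  0.27  1.61 -0.18  0.97  0.46]
-1.15 90 [-0.58  0.73  0.26  1.68 -0.25  0.76  0.22]
-1.15 200 [-0.64  0.6   0.34  1.61 -0.23  0.97  0.2 ]
[[-0.96  0.28  0.  ]
 [ 0.28  0.96  0.  ]
 [ 0.    0.   -1.  ]]
t4.6 p[ 597.7 -132.2   44.7] F[ 0.1 -0.1  0. ] M[0.03 0.02 0.03] gap85.4 gf0
t5.6 p[ 597.3 -132.2   44.1] F[-2.   0.1  5. ] M[0.21 0.32 0.  ] gap13.5 gf59
```

Both cameras put the ring at about (605,201), with the holes along −0.592 rad. The grasp holds (gap 13.5 mm). Next I lift the spanner and check it above the ring.

```bash
python3 - <<'E'
from h import *; from workcell import *
movel([597.3,-132.2,190],max_speed=120); wait(.3); print(st(read_state()))
a=-.592; movel([605,200.8,190],frame=R(a),max_speed=180); movel([605,200.8,122],max_speed=100); wait(.4); print(st(read_state()))
c=camera("scene"); np.savez("scene1.npz",**c); t=camera("top"); np.savez("top1.npz",**t)
o=np.zeros((600,800,3),np.uint8)
o[:560,:480]=cv2.resize(c["image"][180:290,385:465][:93],(480,560),interpolation=cv2.INTER_CUBIC)
o[:320,480:800]=cv2.resize(t["image"][163:243,185:265],(320,320),interpolation=cv2.INTER_CUBIC)
cv2.imwrite("pics/c1.png",o)
E
```

```text
t7.2 p[ 597.2 -132.2  189.8] F[-0.   0.8 -2.7] M[-0.03  0.    0.04] gap13.5 gf58
t10.5 p[605.1 200.9 122.2] F[-0.5  0.  -3. ] M[ 0.02  0.01 -0.02] gap13.0 gf58
```

View pics/c1.png

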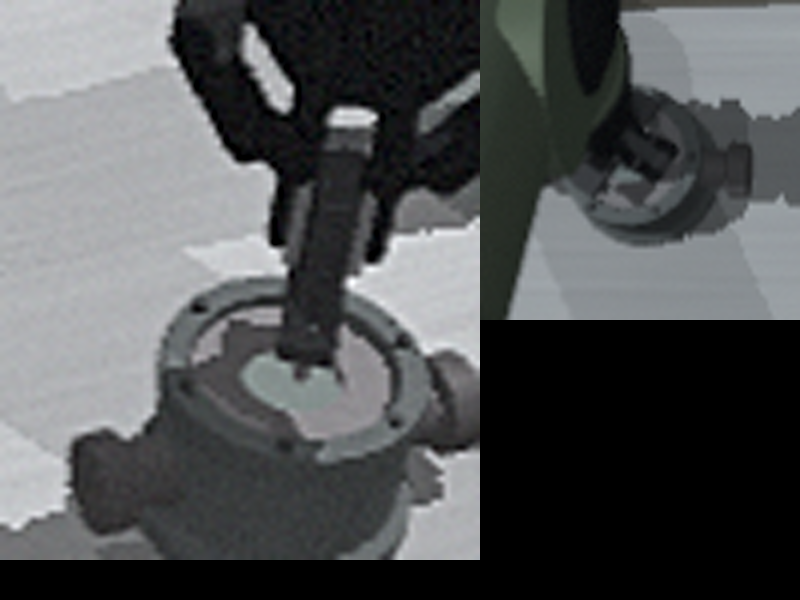

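The spanner hangs upright over the recess. Its near pin tip is at crop (302,380), and the near lower edge of the crossbar runs from (277,352) to (331,366).

```bash
python3 - <<'E'
from h import *
c=dict(np.load("scene1.npz"))
f=lambda x,y:(385+(x+.5)/6-.5,180+(y+.5)*93/560-.5)
pin=plane(c,[f(302,380)],88)[0]; e=plane(c,[f(277,352),f(331,366)],103); a=-.592; x=np.array([np.cos(a),np.sin(a)]); y=np.array([-x[1],x[0]])
ctr=np.array([605.1,200.9])
for n,p,d in(("pin",pin,27),("e1",e[0],37),("e2",e[1],37)): v=p[:2]-ctr; print(n,p.round(1),"along",(v@x-d).round(1),"across",(v@y).round(1))
E
```

```text
pin [630.  186.4  88. ] along 1.7 across 1.8
e1 [627.6 175.3 103. ] along -4.1 across -8.7
e2 [639.9 189.4 103. ] along -1.7 across 9.9
```

```bash
cat > probe.py <<'E'
from h import *; from workcell import *
def probe(p,a,off,z0=101,zt=91.5):
    x=np.array([np.cos(a),np.sin(a)]); y=np.array([-x[1],x[0]]); q=np.array(p)+off[0]*x+off[1]*y
    movel([*q,z0],frame=R(a+off[2]),max_speed=60)
    hit=movel([*q,zt],max_speed=18,guard=4); s=read_state(); print(np.round(off,3),hit,st(s),flush=True)
    return s["eef_pos"][2]<95,q
E
python3 - <<'E'
from probe import *
p=[605,200.8];a=-.592
for o in[(0,0,0),(1.5,0,0),(-1.5,0,0),(0,1.5,0),(0,-1.5,0),(0,0,.05),(0,0,-.05)]:
    ok,q=probe(p,a,o)
    if ok: break
E
```

```text
[0 0 0] False t11.8 p[605.1 200.8  91.5] F[-0.1 -0.2 -2.5] M[-0. -0. -0.] gap13.2 gf58
```

Both pins went in on the first probe, with no contact force. Now I turn clockwise in small steps while watching the moment.

```bash
python3 - <<'E'
from probe import *
a=-.592; wait(.2); M0=read_state()["torque"][2]
for i in range(1,12):
    movel([605,200.8,91.3],frame=R(a-.04*i),max_speed=40); s=read_state(); t=s["tool_rot"]
    print(i,round(-.04*i,2),np.arctan2(-t[0,1],t[1,1]).round(3),st(s),flush=True)
    if abs(s["torque"][2]-M0)>.4 or np.linalg.norm(s["ft_force"][:2])>14: break
E
```

```text
1 -0.04 -0.631 t12.2 p[604.8 200.5  91.3] F[-2.7 -3.5 -1.5] M[-0.63  0.51  0.06] gap13.7 gf59
2 -0.08 -0.671 t12.4 p[604.8 200.4  91.2] F[-3.3 -4.4 -1.3] M[-1.02  0.81  0.2 ] gap13.2 gf59
3 -0.12 -0.711 t12.7 p[604.8 200.5  91.2] F[-3.3 -3.8 -1. ] M[-1.03  0.84  0.14] gap13.2 gf59
4 -0.16 -0.751 t12.9 p[604.8 200.5  91.2] F[-2.5 -4.  -1. ] M[-1.04  0.86  0.17] gap13.1 gf59
5 -0.2 -0.791 t13.2 p[604.8 200.5  91.2] F[-3.5 -3.2 -0.6] M[-1.07  0.76  0.15] gap13.6 gf59
6 -0.24 -0.831 t13.4 p[604.8 200.5  91.2] F[-3.  -4.7 -0.9] M[-0.98  0.78  0.1 ] gap13.3 gf59
7 -0.28 -0.871 t13.7 p[604.9 200.6  91.2] F[-3.8 -3.8 -0.7] M[-1.    0.76  0.14] gap13.3 gf59
8 -0.32 -0.912 t13.9 p[604.9 200.6  91.3] F[-2.1 -3.9 -1.3] M[-1.06  0.8   0.09] gap13.3 gf59
9 -0.36 -0.952 t14.2 p[604.9 200.6  91.2] F[-2.7 -4.2 -0.7] M[-0.96  0.73  0.09] gap13.5 gf59
10 -0.4 -0.992 t14.4 p[604.9 200.6  91.3] F[-3.  -3.9 -1.3] M[-0.98  0.7   0.14] gap13.4 gf59
11 -0.44 -1.033 t14.7 p[605.  200.7  91.3] F[-2.5 -5.  -0.8] M[-1.01  0.74  0.07] gap13.4 gf59
```

```bash
python3 - <<'E'
from probe import *
a=-.592-.44
for i in range(1,12):
    movel([604.5,200.1,91.3],frame=R(a-.015*i),max_speed=30); wait(.1); s=read_state(); t=s["tool_rot"]
    print(round(-.44-.015*i,3),np.arctan2(-t[0,1],t[1,1]).round(3),st(s),flush=True)
    if s["torque"][2]>.42 or np.linalg.norm(s["ft_force"][:2])>12: break
E
```

```text
-0.455 -1.047 t15.1 p[604.7 200.4  91.3] F[ 0.9 -0.2 -3. ] M[-0.1  -0.13  0.19] gap13.4 gf59
-0.47 -1.062 t15.4 p[604.7 200.3  91.4] F[ 1.7  2.1 -3.6] M[ 0.24 -0.42  0.27] gap13.5 gf59
-0.485 -1.077 t15.8 p[604.6 200.3  91.4] F[ 1.   1.6 -3.4] M[ 0.52 -0.65  0.6 ] gap13.2 gf59
```

The moment jumped to 0.6 N m against about 0.15 N m of drag, so the ring is on its stop. I hold briefly, unload, lift out and carry the spanner back above the stand.

```bash
python3 - <<'E'
from probe import *
wait(.4); print(st(read_state()))
movel([604.6,200.2,91.3],frame=R(-1.077+.045),max_speed=30); print(st(read_state()))
movel([604.6,200.2,125],max_speed=60,guard=12); print(st(read_state()))
movel([604.6,200.2,190],max_speed=120)
c=camera("top"); np.savez("top2.npz",**c)
movel([597.3,-132.2,190],frame=R(-.287),max_speed=180); wait(.3); print(st(read_state()))
c=camera("scene"); np.savez("scene2.npz",**c)
o=cv2.resize(c["image"][205:300,390:480],(540,570),interpolation=cv2.INTER_CUBIC); cv2.imwrite("pics/c2.png",o)
hit=movel([597.3,-132.2,46],max_speed=70,guard=6); print(hit,st(read_state()))
E
```

```text
t16.1 p[604.6 200.2  91.4] F[ 3.4  2.5 -4. ] M[ 0.8  -0.84  0.62] gap13.4 gf59
t16.4 p[604.4 199.9  91.3] F[ 1.4  0.3 -3.2] M[ 0.21 -0.26  0.02] gap13.2 gf59
t17.1 p[604.4 200.3 124.9] F[-0.2 -0.7 -3.2] M[ 0.    0.01 -0.  ] gap13.4 gf59
t20.1 p[ 597.3 -131.9  190. ] F[ 0.9  0.2 -2.1] M[-0.02  0.05 -0.06] gap13.4 gf59
False t22.4 p[ 597.4 -132.2   46.2] F[-0.3  0.7 -1.7] M[-0.02 -0.03 -0.01] gap13.4 gf59
```

View pics/c2.png

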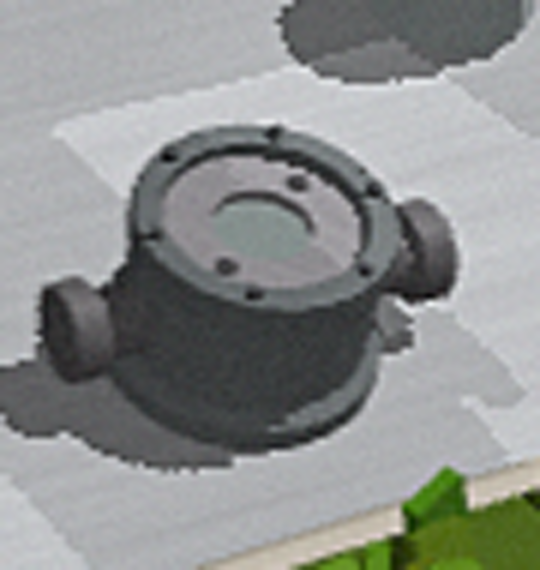

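The ring holes are now at crop (298,183) and (227,266). I compute the new angle, then seat the spanner.

```bash
python3 - <<'E'
from probe import *
c=dict(np.load("scene2.npz")); f=lambda x,y:(390+(x+.5)/6-.5,205+(y+.5)/6-.5)
q=plane(c,[f(298,183),f(227,266)],62); d=q[1]-q[0]; print(np.linalg.norm(d),np.arctan2(d[1],d[0]))
hit=movel([597.3,-132.2,43],max_speed=20,guard=5); print(hit,st(read_state()))
open_gripper(); wait(.3); print(st(read_state()))
movel([597.3,-132.2,200],max_speed=100); goto_joints([-1.371,0.521,-0.036,1.599,0.021,1.021,-0.113])
s=camera("scene"); t=camera("top")
o=np.zeros((600,800,3),np.uint8)
o[:,:400]=cv2.resize(s["image"][250:325,260:310],(400,600),interpolation=cv2.INTER_CUBIC)
o[:400,400:]=cv2.resize(t["image"][165:245,260:340+0],(400,400),interpolation=cv2.INTER_CUBIC) if 0 else cv2.resize(t["image"][178:238,320:380],(400,400),interpolation=cv2.INTER_CUBIC)
cv2.imwrite("pics/c3.png",o)
P=cloud(t)[178:238,325:375].reshape(-1,3); g=P[P[:,2]>75]; print(len(g),np.percentile(g[:,2],90),cv2.minAreaRect(g[:,:2].astype(np.float32)))
print(st(read_state()))
E
```

```text
53.70685949708564 -0.9933328480893954
True t22.6 p[ 597.7 -132.3   44.1] F[-2.5 -0.2 11.8] M[0.14 0.51 0.08] gap13.2 gf61
t23.6 p[ 597.1 -132.1   43.4] F[ 0.4 -0.4 -0.9] M[-0.01  0.05 -0.01] gap85.7 gf0
90 87.33033302221858 ((596.16748046875, -132.81224060058594), (13.697851181030273, 44.104984283447266), 73.75040435791016)
t28.4 p[167.5 602.4 231.7] F[ 0.1 -0.3 -0.4] M[ 0.01 -0.05  0.03] gap85.4 gf0
```

View pics/c3.png

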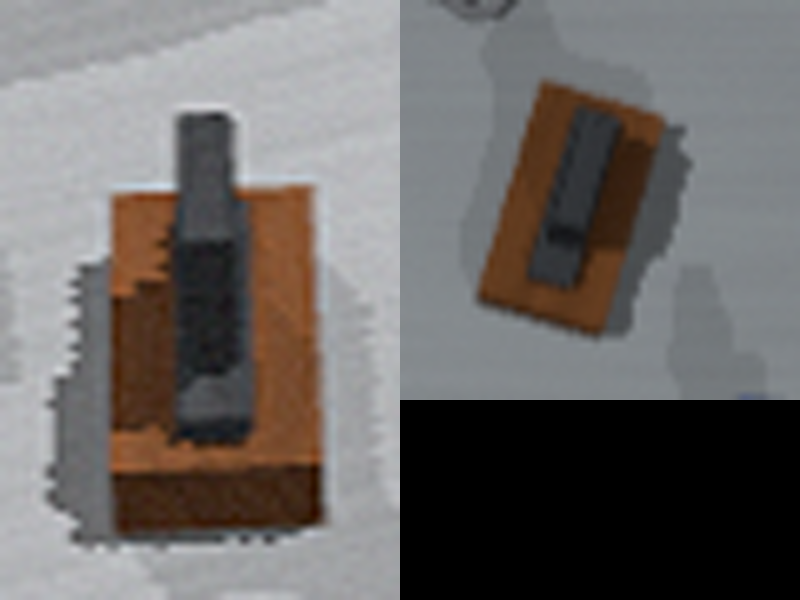

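The spanner is upright in its slot with the crossbar flat on the wood, and its position matches the original pose. The ring moved about 0.40 rad by image and stopped against a hard rise in torque. The arm is clear, so I hand the job in.

```bash
python3 -c "
from workcell import *
print(finish_job())"
```

```text
the job is handed in; nothing more can be done
None
```

I turned the ring clockwise until the torque rose sharply at its stop (about 0.40 rad by image), put the spanner back upright in its stand and released it, and handed the job in at about 28 s; the result of the judging was not shown.

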